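# Stand the keeled-over bottle up against the powder carton

## Task

A detergent bottle has keeled over and leans on the low washing powder carton. With the outside of the fingers, gently push it back up onto its base and along the counter until it stands upright, square and snug against that side of the carton, so that it cannot keel over again. Do not grip the bottle or pick it up, and leave everything else as it stands.

Things in the scene. Friction and masses are not known exactly. Their poses are not given: they have to be found in the camera images.
- bottle: The keeled-over detergent bottle: orange, white screw cap, about 0.8 kg (0.55 to 1), bottom-heavy (centre of mass 63 mm up). Origin: centre of its underside; own z up through the cap, x along its 120 mm width, y along its 84 mm depth. Straight-sided to 152 mm up, then shoulders to 179, neck 42 mm thick, cap 51 mm (48 at its top edge). Total 245 mm.
- carton: Low cardboard carton of washing powder that the bottle leans on; heavy, does not move. 240 mm (own x) x 190 (own y) x 105 high. Origin: on the counter, at the middle of the lower edge of the side face the bottle leans on; own y points from there into the carton, so the bottle is on its -y side. The bottle's x and y start in line with the carton's.
- foot_near (a point): Middle of the bottle's lower long edge on its +y side. At the start the bottle leans 45 degrees to the carton's +y, standing on this edge about 105 mm from the carton, its +y face lying on the carton's top edge. Turned back about this edge to 33 degrees from upright, it drops onto its base by itself and rocks a little.
- foot_far (a point): Middle of the bottle's lower long edge on its -y side, raised at the start
- cap_top (a point): Centre of the top of the bottle's cap, 245 mm above its underside. At the start the head sticks out freely over the carton, the underside of the cap 40 mm (neck end) to 75 mm (top edge) above the carton's top; that top edge is 240 mm above the bottle's underside; about 1 N against the cap's outer edge, towards the carton's -y, turns the bottle up.
- bottle2: Bystander: a second bottle of the same shape standing upright at the far side of the carton. Origin at the centre of its underside
- dose_cup: Bystander: white dosing cup, 60 mm across, 50 mm high, standing on top of the carton. Origin under its centre
- spray: Bystander: trigger spray bottle, 68 mm across, 211 mm high, standing on the counter beside the carton. Origin under its centre
- brush: Bystander: wooden scrubbing brush, 150 x 50 x 34 mm, lying on the counter. Origin under its centre, x lengthwise
- jar: Bystander: white jar, 76 mm across, 100 mm high. Origin under its centre
- roller: Bystander: lint roller, 220 mm long, 48 mm thick, lying on the counter. Origin under the inner end of its paper roll
Mind the look-alikes: they are no part of the job. What is shaped like the bottle but green is not meant.

How it is judged:
By the outcome, as a careful person would: the job done as asked, in the order asked, and still so for the second after the job is handed in, with the robot touching nothing.
It also fails if it takes over 64 s, if anything falls off the work surface, if the arm or the gripper's body presses on something with over 40 N, if the wrist force passes 120 N, or if a joint passes its speed limit or range.

## Robot

A 6-joint arm with a two-finger parallel gripper is mounted at the origin on the work surface. World frame = base frame: x ahead of the robot, y to its left, z up, the work surface at z = 0. Lengths are in mm, angles in rad, forces in N, time in s.
With the tool pointing down it reaches from about 350 to 775 mm from the base axis. Payload 7.3 kg.
Tool frame: the origin (TCP) lies on the centre line of the jaws, within the pads' length; the fingertips stand 17 mm ahead of it and the grasp point (between the pads) lies 2 mm behind it; z points along the fingers, y is the line along which they close (so a half turn about z gives the same grasp; the last joint's range is limited). The gripper opens to 92 mm and grips with 3 to 60 N. Pads are 19 mm wide; open, the fingers measure 130 mm over their backs; the gripper's body (75 mm by 190 mm) begins 47 mm behind the grasp point.
Start: joints at [-0.146, 0.342, 1.524, -0, 1.275, -0.146], TCP at [525.017, 0.02, 243.741] pointing down, gripper open.
Joint ranges: [-2.53, 2.53], [-0.77, 2.02], [0.04, 2.7], [-1, 4.14], [0.28, 2.66], [-3.11, 3.11]. Speed limits (rad/s): [2.57, 2.57, 3.14, 3.14, 3.14, 3.14].

## Interface

Orientations are given as [roll, pitch, yaw] about the fixed x, y, z axes, in that order (R = Rz(yaw) Ry(pitch) Rx(roll)).
In Python, from plant import bot gives the robot as it stands. The module is installed in compiled form; this text tells all that it offers.
- The arm moves only by the shell command python3 -m pendant 'ROWS'. ROWS is JSON, a list of rows, each a list of 3 entries, a list of its own where there are three numbers: the shift along the world's x, y, z as a fraction of full scale, then the turn, a rotation vector about the world's x, y, z as a fraction of full scale, then the opening, from -1 (shut) to 1 (fully open), so that 0 is half open. In form: [[[tx, ty, tz], [rx, ry, rz], claw], ...]. A call has exactly 10 rows; each row shifts and turns the commanded pose from where the row before left it; what a row does not reach is not made up. Full scale, the value 1, is 30 mm for a shift and 0.12 rad for a turn. A row lasts 1/12 s, in which the tool goes at most 41.7 mm and 7.16 degrees, less where a joint would pass 70% of its speed; a pose out of reach is approached as far as the arm can. A call with a number of a shift or a turn outside -1 to 1 is refused whole. A call with a gripper value outside its range is refused whole. The fingers move at their own pace and stop on an object; the grip force is fixed at half the most. Time passes only in rows, so rows that do not move let the fingers close, or fill a call up. It gives the time, the measured TCP pose, the force, the opening and the grip force at its end, in the units of the state.
- bot.get_obs(): the state, without advancing time (a new reading comes with each control period).
- bot.capture(name): name is "scene" or "side" or "wrist"; returns the picture (480x640x3 uint8, blue, green, red); there is no depth.
- bot.camera_params(name): a dict with "fovy" (degrees; the focal length in pixels is half the picture's height over the tangent of half this angle, whatever the lens; pixels are square), "cx", "cy" (the principal point, pixels), "camera_from_world" (4x4, takes a point from world to camera coordinates). Camera axes: x right, y down, z forward; pixel columns grow to the right and rows downward; lengths in mm; the calibration is good to about 2 mm. A picture is of the moment at which its call begins: read the wrist's pose just before it. camera_params takes no time and is no camera call; for the wrist camera it gives the pose at the moment of the call.
- bot.close_job(): hands the job in; it is judged then, once.
The state is a dict: "time": time; "joint_positions": joint angles; "dq": joint speeds; "tau": joint torques, N m; "tool_pos": TCP position; "tcp_rot": TCP orientation; "contact_force": force on the tool from outside, world axes, zero at the start; "moment": the same for the moment, N m; "grip_width": finger opening in mm; "finger_force": force on a finger pad.
Only numpy, scipy, OpenCV 4.12 (cv2) and the standard library are available. Lean on these libraries where they do the work, as an engineer would, in place of code of your own. Each camera call takes 0.05 s, during which the arm holds its last target. There are 200 camera calls.

## Working session

There is one attempt and no reset: what is moved stays moved. The work goes in short steps, Python scripts to look and compute and a shell command to move; the robot and the scene stay as the last step left them, time stands still between calls to the robot, and variables do not carry over. Pictures are saved under pics/ and viewed, at most 11 in all, crops included, and the job is handed in when it is done.

```bash
mkdir -p pics; python3 - <<'E'
from plant import bot
import cv2,numpy as np
for n in ("scene","side"):
    cv2.imwrite(f"pics/{n}0.png",bot.capture(n))
    p=bot.camera_params(n); print(n,p["fovy"],p["cx"],p["cy"],np.round(p["camera_from_world"],3).tolist())
o=bot.get_obs(); print(o["time"],o["tool_pos"],o["tcp_rot"],o["grip_width"])
E
```

```text
scene 42.39352718239924 326.2961012553758 230.91848269180463 [[-0.948, -0.317, -0.021, 471.694], [-0.192, 0.624, -0.757, 258.453], [0.253, -0.714, -0.653, 1332.691], [0.0, 0.0, 0.0, 1.0]]
side 54.34812830255831 317.67587271494915 253.08759554865227 [[0.876, -0.481, 0.01, -489.324], [-0.335, -0.626, -0.704, 255.147], [0.346, 0.614, -0.71, 1109.684], [0.0, 0.0, 0.0, 1.0]]
0.1 [5.24656660e+02 8.12872514e-02 2.43107449e+02] [-3.14021266e+00 -2.33797872e-04  1.57076017e+00] 92.14147761736795
```

View pics/scene0.png

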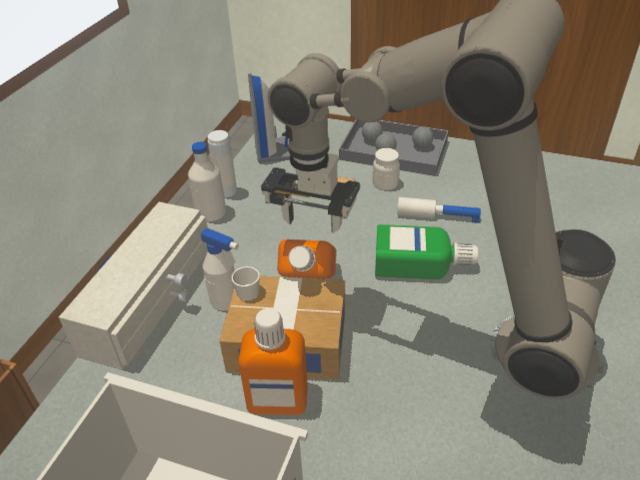

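View pics/side0.png

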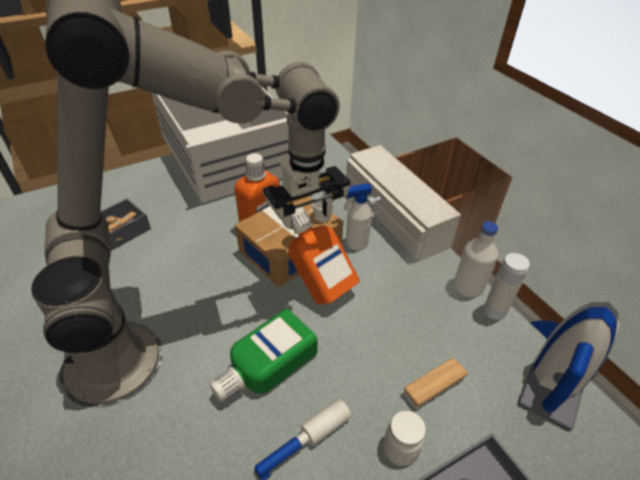

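The scene view shows the orange bottle at (305,258), leaning towards the viewer on the carton at (285,325). The dose cup is at (247,283) and the spray at (220,275). The side view shows the bottle's back at (325,265) and the carton at (265,245). I'll zoom in to get the corners.

```bash
python3 - <<'E'
import cv2,numpy as np
a=cv2.imread("pics/scene0.png")[215:395,195:395]; b=cv2.imread("pics/side0.png")[165:345,220:420]
m=np.hstack([cv2.resize(x,None,fx=2,fy=3,interpolation=3) for x in(a,b)])
m=np.hstack([cv2.resize(x,(400,360),interpolation=3) for x in(a,b)])
cv2.imwrite("pics/crop.png",m)
E
```

```text
(no output)
```

View pics/crop.png

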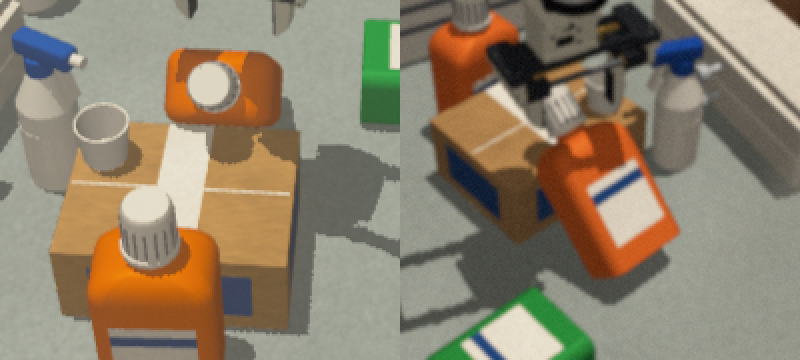

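```bash
cat > h.py <<'E'
import numpy as np
from plant import bot
P={n:bot.camera_params(n) for n in("scene","side")}
def proj(n,p):
    c=P[n]; q=c["camera_from_world"]@np.append(p,1); f=240/np.tan(np.radians(c["fovy"]/2))
    return np.array([c["cx"]+f*q[0]/q[2],c["cy"]+f*q[1]/q[2]])
def onplane(n,uv,z):
    c=P[n]; T=c["camera_from_world"]; f=240/np.tan(np.radians(c["fovy"]/2))
    d=T[:3,:3].T@np.array([(uv[0]-c["cx"])/f,(uv[1]-c["cy"])/f,1]); o=-T[:3,:3].T@T[:3,3]
    return o+d*(z-o[2])/d[2]
def car(p,l): # carton-> world
    c,s=np.cos(p[2]),np.sin(p[2]); return np.array([p[0]+c*l[0]-s*l[1],p[1]+s*l[0]+c*l[1],l[2]])
E
python3 - <<'E'
from h import *
from scipy.optimize import least_squares
for n,uv in (("scene",(345,280.5)),("scene",(340,349)),("scene",(220.5,341.5)),("side",(235,228)),("side",(280,266.5))): print(n,onplane(n,uv,105).round(0))
M=[("scene",(345,280.5),(-120,0,105)),("scene",(340,349),(-120,190,105)),("scene",(220.5,341.5),(120,190,105)),("scene",(338.5,379.5),(-120,190,0)),("scene",(223.5,371),(120,190,0)),("side",(235,228),(-120,190,105)),("side",(280,266.5),(-120,0,105)),("side",(280,286),(-120,0,0))]
def r(p): return np.concatenate([proj(n,car(p,l))-uv for n,uv,l in M])
s=least_squares(r,[580,100,0],x_scale=[100,100,.2],loss="soft_l1"); p=s.x
print(p,s.fun.reshape(-1,2).round(1).tolist())
# bottle: edge at y=-d, lean 45; cap top: from edge, along axis 245, and -y half depth 42
def cap(v): 
    k=np.sqrt(.5); return car(p,(v[0],-v[1]+245*k-42*k,245*k+42*k))
C=[("scene",(302,258)),("side",(306,213))]
s2=least_squares(lambda v:np.concatenate([proj(n,cap(v))-uv for n,uv in C]),[0,105]); print(s2.x,s2.fun,cap(s2.x))
print(onplane("scene",(246,299),105),onplane("scene",(222,309),0))
E
```

```text
scene [444.  24. 105.]
scene [397. 207. 105.]
scene [631. 261. 105.]
side [399. 186. 105.]
side [446.  -4. 105.]
[5.64162760e+02 4.73196747e+01 2.44225533e-01] [[-0.9, -2.2], [-1.4, -2.4], [-1.6, -0.7], [0.5, -0.9], [2.1, 1.7], [-1.4, -3.8], [-3.0, -5.8], [-1.1, 1.4]]
[-25.49457697 122.13547759] [-3.86068984 -7.49554333 -7.50237364 -1.47523156] [534.24837135  61.92689871 202.9396462 ]
[629.37310392 140.12234724 105.        ] [720.78866932  99.5368121    0.        ]
```

```bash
python3 - <<'E'
import cv2
b=cv2.imread("pics/side0.png")[185:315,225:385]
cv2.imwrite("pics/crop2.png",cv2.resize(b,None,fx=4.5,fy=4.5,interpolation=2))
E
```

```text
(no output)
```

View pics/crop2.png

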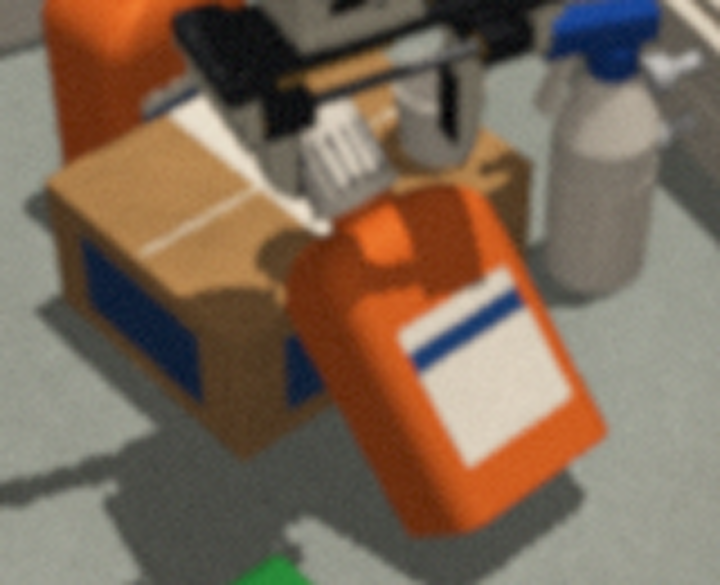

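```bash
python3 - <<'E'
from h import *
from scipy.optimize import least_squares
M=[("scene",(345,280.5),(-120,0,105)),("scene",(340,349),(-120,190,105)),("scene",(220.5,341.5),(120,190,105)),("scene",(338.5,379.5),(-120,190,0)),("scene",(223.5,371),(120,190,0)),("side",(236,226),(-120,190,105)),("side",(277.7,255),(-120,0,105)),("side",(279,287.2),(-120,0,0)),("side",(239.7,251.7),(-120,190,0)),("side",(342.3,220.6),(120,0,105))]
def r(p): return np.concatenate([proj(n,car(p,l))-uv for n,uv,l in M])
s=least_squares(r,[580,100,0],x_scale=[100,100,.2],loss="soft_l1"); p=s.x
print(p,s.fun.reshape(-1,2).round(1).tolist())
k=np.sqrt(.5)
cap=lambda v: car(p,(v[0],-v[1]+203*k,287*k)); far=lambda v: car(p,(v[0],-v[1]-84*k,84*k))
s2=least_squares(lambda v:np.concatenate([proj("scene",cap(v))-(302,258),proj("side",far(v))-(342.8,292.1)]),[0,105]); print(s2.x,s2.fun,cap(s2.x))
ci=lambda w:(np.array([[np.cos(p[2]),np.sin(p[2])],[-np.sin(p[2]),np.cos(p[2])]])@(w[:2]-p[:2])).round(0)
for nm,n,uv,z in (("cup","scene",(246,299),105),("spray","scene",(222,309),0),("spray side","side",(357,248),0),("greenbottle","side",(265,390),0),("bottle2","scene",(276,411),0)): w=onplane(n,uv,z);print(nm,w.round(0),ci(w))
E
```

```text
[5.63363433e+02 4.74394212e+01 2.38414933e-01] [[-0.6, -1.9], [-1.6, -2.0], [-1.7, -0.9], [0.3, -0.5], [1.9, 1.5], [-2.6, -2.1], [-1.2, 5.7], [-0.5, 0.1], [-2.1, -1.0], [0.7, -1.0]]
[-36.25229937 101.77551009] [ 0.43144404 -0.43444418  0.09138907 -0.86223562] [518.27273709  79.46370134 202.9396462 ]
cup [629. 140. 105.] [86. 74.]
spray [721. 100.   0.] [165.  13.]
spray side [717.  47.   0.] [150. -36.]
greenbottle [ 289. -243.    0.] [-336. -217.]
bottle2 [498. 314.   0.] [ -0. 275.]
```

The refit is consistent: the foot edge comes out 102 mm from the carton, against 105 given. Carton origin is (563,47) with yaw 0.238, and the bottle sits at carton x = -36. In this crop the carton's near bottom corner is at (243,460) and the bottle's far foot edge runs from (455,532) to (605,432). Next I go up, over the cap to its +y side, and shut the fingers.

```bash
python3 -m pendant '[[[0,0,1],[0,0,1],1],[[0,0,1],[0,0,0.99],1],[[-0.12,0.84,0],[0,0,0],-1],[[-0.12,0.84,0],[0,0,0],-1],[[-0.12,0.84,0],[0,0,0],-1],[[-0.12,0.84,0],[0,0,0],-1],[[-0.12,0.84,0],[0,0,0],-1],[[0,0,-0.9],[0,0,0],-1],[[0,0,-0.9],[0,0,0],-1],[[0,0,-0.9],[0,0,0],-1]]'
python3 - <<'E'
from plant import bot; import cv2
cv2.imwrite("pics/a.png",cv2.resize(bot.capture("scene")[150:390,180:400],None,fx=2.4,fy=2.4))
E
```

```text
time: 0.93
tool_pos: [506.7, 126.7, 221.8]
tcp_rot: [3.141, 0.0, 1.811]
contact_force: [0.2, 0.6, 0.1]
grip_width: 43.0
finger_force: 0.0
```

View pics/a.png

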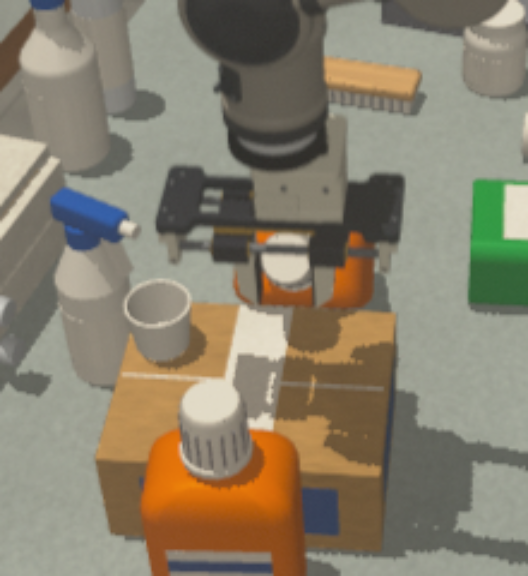

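The shut fingers stand on the near side of the cap, centred on it (crop 288,260). I'll lower them and close in on the rim.

```bash
python3 -m pendant '[[[0,0,-0.6],[0,0,0],-1],[[0,0,-0.6],[0,0,0],-1],[[0,0,0],[0,0,0],-1],[[0,0,0],[0,0,0],-1],[[0,0,0],[0,0,0],-1],[[0.04,-0.16,0],[0,0,0],-1],[[0.04,-0.16,0],[0,0,0],-1],[[0.04,-0.16,0],[0,0,0],-1],[[0.03,-0.12,0],[0,0,0],-1],[[0.03,-0.12,0],[0,0,0],-1]]'
python3 -m pendant '[[[0.02,-0.1,0],[0,0,0],-1],[[0.02,-0.1,0],[0,0,0],-1],[[0.02,-0.1,0.05],[0,0,0],-1],[[0.02,-0.1,0.05],[0,0,0],-1],[[0.02,-0.1,0.05],[0,0,0],-1],[[0.02,-0.1,0.05],[0,0,0],-1],[[0.02,-0.1,0.05],[0,0,0],-1],[[0.02,-0.1,0.05],[0,0,0],-1],[[0.02,-0.1,0.05],[0,0,0],-1],[[0.02,-0.1,0.05],[0,0,0],-1]]'
```

```text
time: 1.82
tool_pos: [512.7, 103.8, 187.0]
tcp_rot: [3.141, 0.0, 1.809]
contact_force: [-0.8, 0.1, 0.4]
grip_width: 0.8
finger_force: 0.0
time: 2.65
tool_pos: [518.5, 74.1, 198.9]
tcp_rot: [3.141, 0.0, 1.81]
contact_force: [-0.3, -0.4, 0.6]
grip_width: 0.4
finger_force: 0.2
```

```bash
python3 -m pendant '[[[0.01,-0.06,0.04],[0,0,0],-1],[[0.01,-0.06,0.04],[0,0,0],-1],[[0.01,-0.06,0.04],[0,0,0],-1],[[0.01,-0.06,0.04],[0,0,0],-1],[[0.01,-0.06,0.04],[0,0,0],-1],[[0.01,-0.06,0.04],[0,0,0],-1],[[0.01,-0.06,0.04],[0,0,0],-1],[[0.01,-0.06,0.04],[0,0,0],-1],[[0.01,-0.05,0.04],[0,0,0],-1],[[0.01,-0.05,0.04],[0,0,0],-1]]'
python3 - <<'E'
from plant import bot; import cv2,numpy as np
a=bot.capture("side")[150:350,210:410];b=bot.capture("scene")[190:390,195:395]
cv2.imwrite("pics/b.png",cv2.resize(np.hstack([a,b]),None,fx=2,fy=2))
E
```

```text
time: 3.48
tool_pos: [521.4, 56.9, 210.9]
tcp_rot: [3.142, 0.0, 1.81]
contact_force: [0.9, -0.1, 0.3]
grip_width: 0.3
finger_force: 0.0
```

View pics/b.png

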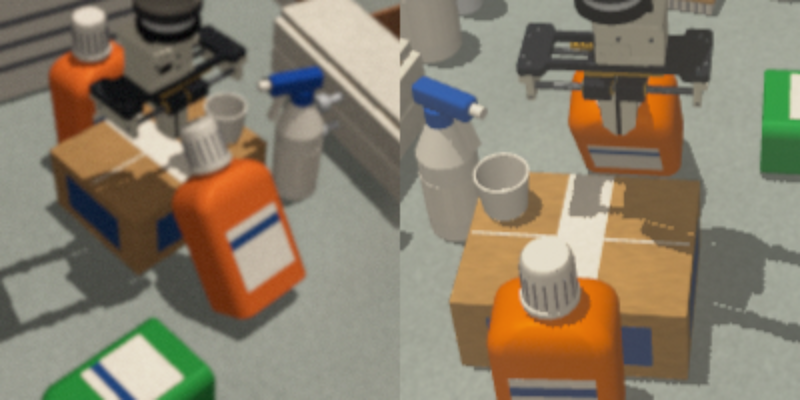

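The bottle is now about 30° off upright, with its cap at (205,150) in the left pane and still on the fingers. A little more will take it past balance.

```bash
python3 -m pendant '[[[0.01,-0.05,0.03],[0,0,0],-1],[[0.01,-0.05,0.03],[0,0,0],-1],[[0.01,-0.05,0.03],[0,0,0],-1],[[0.01,-0.05,0.03],[0,0,0],-1],[[0.01,-0.05,0.03],[0,0,0],-1],[[0.01,-0.05,0.02],[0,0,0],-1],[[0,0,0],[0,0,0],-1],[[0,0,0],[0,0,0],-1],[[0,0,0],[0,0,0],-1],[[0,0,0],[0,0,0],-1]]'
python3 -m pendant '[[[0,0,0],[0,0,0],-1],[[0,0,0],[0,0,0],-1],[[0,0,0],[0,0,0],-1],[[0,0,0],[0,0,0],-1],[[0,0,1],[0,0,0],-1],[[0,0,1],[0,0,0],-1],[[0,0,1],[0,0,0],-1],[[0,0,0],[0,0,0],-1],[[0,0,0],[0,0,0],-1],[[0,0,0],[0,0,0],-1]]'
python3 - <<'E'
from plant import bot; import cv2,numpy as np
i,j=bot.capture("side"),bot.capture("scene");cv2.imwrite("pics/c_side.png",i);cv2.imwrite("pics/c_scene.png",j)
cv2.imwrite("pics/c.png",cv2.resize(np.hstack([i[150:350,210:410],j[190:390,195:395]]),None,fx=2,fy=2))
E
```

```text
time: 4.42
tool_pos: [523.1, 48.1, 215.8]
tcp_rot: [-3.142, -0.0, 1.81]
contact_force: [0.4, 0.4, 0.2]
grip_width: 0.1
finger_force: 0.0
time: 5.25
tool_pos: [522.8, 48.0, 305.1]
tcp_rot: [-3.141, -0.0, 1.81]
contact_force: [0.3, -0.5, -0.6]
grip_width: 0.0
finger_force: 0.0
```

View pics/c.png

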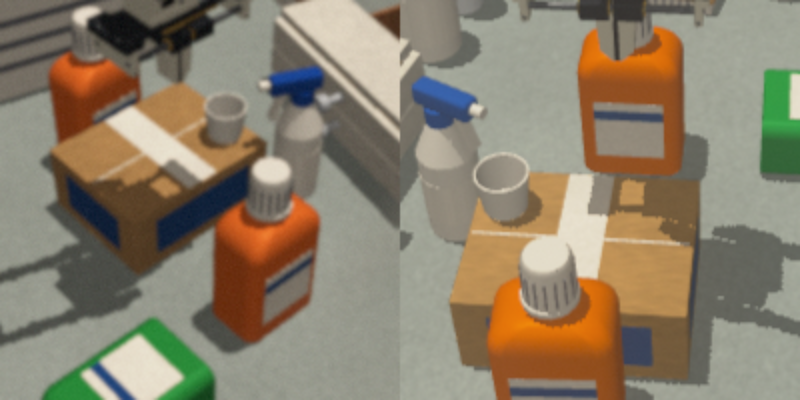

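The bottle stands upright: in the left pane the cap top is at (270,168), the bottom corner nearest the camera at (252,340), and the right one at (312,303). Next I locate it and plan the push.

```bash
python3 - <<'E'
from h import *
p=[563.4,47.4,.238]
R=np.array([[np.cos(p[2]),np.sin(p[2])],[-np.sin(p[2]),np.cos(p[2])]])
for nm,uv,z in (("cap",(345,233),245),("near corner",(336,320),0),("right corner",(366,302),0),("left edge up",(317,301),0)):
    w=onplane("side",uv,z);print(nm,w.round(),(R@(w[:2]-p[:2])).round())
for l in ((-36,-280,200),(-36,-270,60),(-36,-230,60),(-36,-60,60)): print(l,car(p,l).round())
print(bot.get_obs()["joint_positions"])
E
```

```text
cap [ 572. -101.  245.] [ -27. -146.]
near corner [ 529. -150.    0.] [ -80. -184.]
right corner [ 629. -137.    0.] [  21. -195.]
left edge up [516. -73.  -0.] [ -74. -106.]
(-36, -280, 200) [ 594. -233.  200.]
(-36, -270, 60) [ 592. -223.   60.]
(-36, -230, 60) [ 583. -185.   60.]
(-36, -60, 60) [543. -19.  60.]
[-5.44306861e-02  3.03013922e-01  1.41192752e+00  4.75292969e-06
  1.42936368e+00 -2.93219200e-01]
```

```bash
python3 -m pendant '[[[0.26,-0.93,0],[0,0,0],-1],[[0.26,-0.93,0],[0,0,0],-1],[[0.26,-0.93,0],[0,0,0],-1],[[0.26,-0.93,0],[0,0,0],-1],[[0.26,-0.93,0],[0,0,0],-1],[[0.26,-0.93,0],[0,0,0],-1],[[0.26,-0.93,0],[0,0,0],-1],[[0.26,-0.93,0],[0,0,0],-1],[[0.26,-0.93,0],[0,0,0],-1],[[0,0,0],[0,0,0],0]]'
python3 -m pendant '[[[0,0,0],[0.95,0.23,0],0],[[0,0,0],[0.95,0.23,0],0],[[0,0,0],[0.95,0.23,0],0],[[0,0,0],[0.95,0.23,0],0],[[0,0,0],[0.95,0.23,0],0],[[0,0,0],[0.95,0.23,0],0],[[0,0,0],[0.95,0.23,0],0],[[0,0,-0.5],[0,0,0],0],[[0,0,-0.5],[0,0,0],0],[[0,0,0],[0,0,0],0]]'
python3 - <<'E'
from h import *
from scipy.spatial.transform import Rotation as Ro
p=[563.4,47.4,.238]
R=np.array([[np.cos(p[2]),np.sin(p[2])],[-np.sin(p[2]),np.cos(p[2])]])
for nm,uv,z in (("jar",(403,458),0),("brushL",(420,402),0),("brushU",(455,362),30),("roller end",(345,408),20),("green base far",(316,355),0),("green base up",(290,312),84)):
    w=onplane("side",uv,z);print(nm,w.round(),(R@(w[:2]-p[:2])).round())
o=bot.get_obs();c=Ro.from_euler('z',-p[2])*Ro.from_euler('xyz',o["tcp_rot"]);print("tool axes in carton frame\n",c.as_matrix().round(3)); print(o["joint_positions"])
E
```

```text
time: 6.18
tool_pos: [593.5, -208.0, 303.2]
tcp_rot: [-3.139, -0.0, 1.805]
contact_force: [0.2, 0.1, 0.3]
grip_width: 3.9
finger_force: 0.0
time: 7.02
tool_pos: [592.8, -202.7, 271.0]
tcp_rot: [-3.134, -0.828, 1.802]
contact_force: [-0.0, 0.5, -0.9]
grip_width: 46.1
finger_force: 0.0
jar [ 474. -516.    0.] [-220. -527.]
brushL [ 580. -434.    0.] [ -97. -472.]
brushU [ 699. -403.   30.] [  26. -470.]
roller end [ 420. -375.   20.] [-239. -376.]
green base far [ 434. -217.    0.] [-188. -227.]
green base up [ 410. -131.   84.] [-191. -137.]
tool axes in carton frame
 [[ 0.004  1.    -0.003]
 [ 0.677 -0.001  0.736]
 [ 0.736 -0.005 -0.677]]
[-0.67379797  0.87887548  0.75703442  0.56137902  2.139673   -0.75785083]
```

```bash
python3 -m pendant '[[[0,0,-0.83],[0,0,0],0],[[0,0,-0.83],[0,0,0],0],[[0,0,-0.83],[0,0,0],0],[[0,0,-0.83],[0,0,0],0],[[0,0,-0.83],[0,0,0],0],[[0,0,-0.83],[0,0,0],0],[[0,0,-0.83],[0,0,0],0],[[0,0,-0.83],[0,0,0],0],[[0,0,-0.83],[0,0,0],0],[[0,0,0],[0,0,0],0]]'
python3 -m pendant '[[[-0.04,0.16,0],[0,0,0],0],[[-0.04,0.16,0],[0,0,0],0],[[-0.04,0.16,0],[0,0,0],0],[[-0.04,0.16,0],[0,0,0],0],[[-0.04,0.16,0],[0,0,0],0],[[-0.04,0.16,0],[0,0,0],0],[[-0.04,0.14,0],[0,0,0],0],[[-0.03,0.1,0],[0,0,0],0],[[-0.03,0.1,0],[0,0,0],0],[[0,0,0],[0,0,0],0]]'
python3 - <<'E'
from plant import bot; import cv2,numpy as np
i,j=bot.capture("side"),bot.capture("scene")
cv2.imwrite("pics/d.png",cv2.resize(np.hstack([i[170:370,240:440],j[150:350,195:395]]),None,fx=2,fy=2))
E
```

```text
time: 7.85
tool_pos: [591.7, -201.3, 47.3]
tcp_rot: [-3.134, -0.827, 1.804]
contact_force: [-0.1, -0.4, -0.5]
grip_width: 46.1
finger_force: 0.0
time: 8.68
tool_pos: [583.1, -163.6, 51.8]
tcp_rot: [3.14, -0.821, 1.81]
contact_force: [0.1, -0.5, -0.3]
grip_width: 46.1
finger_force: 0.1
```

View pics/d.png

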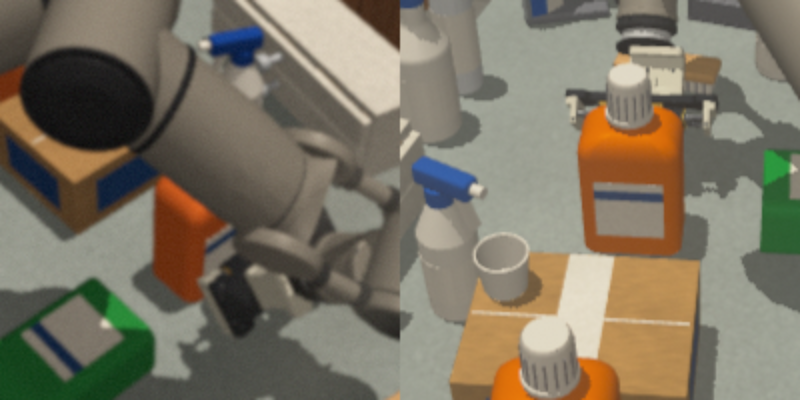

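The gripper is centred behind the bottle (right pane), tilted clear of it and just about touching. The spray, cup and green bottle are undisturbed. Now I push along the carton's +y.

```bash
python3 -m pendant '[[[-0.027,0.11,0],[0,0,0],0],[[-0.027,0.11,0],[0,0,0],0],[[-0.027,0.11,0],[0,0,0],0],[[-0.027,0.11,0],[0,0,0],0],[[-0.027,0.11,0],[0,0,0],0],[[-0.027,0.11,0],[0,0,0],0],[[-0.027,0.11,0],[0,0,0],0],[[-0.027,0.11,0],[0,0,0],0],[[-0.027,0.11,0],[0,0,0],0],[[-0.027,0.11,0],[0,0,0],0]]'
python3 -m pendant '[[[-0.027,0.11,0],[0,0,0],0],[[-0.027,0.11,0],[0,0,0],0],[[-0.027,0.11,0],[0,0,0],0],[[-0.027,0.11,0],[0,0,0],0],[[-0.027,0.11,0],[0,0,0],0],[[-0.027,0.11,0],[0,0,0],0],[[-0.027,0.11,0],[0,0,0],0],[[-0.027,0.11,0],[0,0,0],0],[[-0.027,0.11,0],[0,0,0],0],[[0,0,0],[0,0,0],0]]'
python3 - <<'E'
from plant import bot; import cv2,numpy as np
i,j=bot.capture("side"),bot.capture("scene")
cv2.imwrite("pics/e.png",cv2.resize(np.hstack([i[170:370,240:440],j[150:350,195:395]]),None,fx=2,fy=2))
E
```

```text
time: 9.62
tool_pos: [575.0, -130.7, 51.7]
tcp_rot: [3.14, -0.821, 1.81]
contact_force: [-0.4, -4.5, 0.1]
grip_width: 45.9
finger_force: 1.9
time: 10.45
tool_pos: [567.6, -100.5, 51.8]
tcp_rot: [3.141, -0.822, 1.81]
contact_force: [1.5, -1.3, 0.1]
grip_width: 45.7
finger_force: 0.9
```

View pics/e.png

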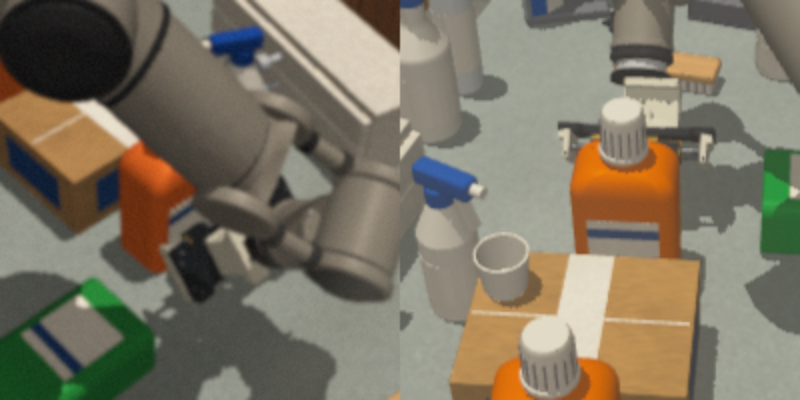

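The bottle is upright and sliding straight, with its label row level in the right pane. About 40 mm remain.

```bash
python3 -m pendant '[[[-0.027,0.11,0],[0,0,0],0],[[-0.027,0.11,0],[0,0,0],0],[[-0.027,0.11,0],[0,0,0],0],[[-0.027,0.11,0],[0,0,0],0],[[-0.027,0.11,0],[0,0,0],0],[[-0.027,0.11,0],[0,0,0],0],[[-0.027,0.11,0],[0,0,0],0],[[-0.027,0.11,0],[0,0,0],0],[[-0.02,0.08,0],[0,0,0],0],[[-0.02,0.08,0],[0,0,0],0]]'
python3 -m pendant '[[[-0.01,0.04,0],[0,0,0],0],[[-0.01,0.04,0],[0,0,0],0],[[-0.01,0.04,0],[0,0,0],0],[[-0.01,0.04,0],[0,0,0],0],[[-0.01,0.04,0],[0,0,0],0],[[0,0,0],[0,0,0],0],[[0,0,0],[0,0,0],0],[[0,0,0],[0,0,0],0],[[0,0,0],[0,0,0],0],[[0,0,0],[0,0,0],0]]'
```

```text
time: 11.38
tool_pos: [560.1, -69.9, 51.7]
tcp_rot: [3.14, -0.821, 1.81]
contact_force: [1.0, -3.9, -0.7]
grip_width: 45.7
finger_force: 1.9
time: 12.22
tool_pos: [558.6, -64.1, 51.7]
tcp_rot: [3.14, -0.821, 1.81]
contact_force: [0.9, -2.7, -0.7]
grip_width: 46.0
finger_force: 1.2
```

```bash
python3 -m pendant '[[[-0.006,0.024,0],[0,0,0],0],[[-0.006,0.024,0],[0,0,0],0],[[-0.006,0.024,0],[0,0,0],0],[[-0.006,0.024,0],[0,0,0],0],[[-0.006,0.024,0],[0,0,0],0],[[-0.006,0.024,0],[0,0,0],0],[[0,0,0],[0,0,0],0],[[0,0,0],[0,0,0],0],[[0,0,0],[0,0,0],0],[[0,0,0],[0,0,0],0]]'
```

```text
time: 13.05
tool_pos: [557.6, -60.1, 51.7]
tcp_rot: [3.14, -0.821, 1.81]
contact_force: [0.8, -5.3, -0.1]
grip_width: 46.1
finger_force: 2.6
```

```bash
python3 -m pendant '[[[-0.006,0.024,0],[0,0,0],0],[[-0.006,0.024,0],[0,0,0],0],[[-0.006,0.024,0],[0,0,0],0],[[-0.006,0.024,0],[0,0,0],0],[[0,0,0],[0,0,0],0],[[0,0,0],[0,0,0],0],[[0,0,0],[0,0,0],0],[[0,0,0],[0,0,0],0],[[0,0,0],[0,0,0],0],[[0,0,0],[0,0,0],0]]'
```

```text
time: 13.88
tool_pos: [557.2, -59.3, 51.7]
tcp_rot: [3.139, -0.817, 1.81]
contact_force: [0.2, -13.7, 0.8]
grip_width: 45.8
finger_force: 6.8
```

The force rose to 14 N and the tool stopped, so the bottle is seated against the carton. I'll back off gently and look.

```bash
python3 -m pendant '[[[-0.006,0.03,0],[0,0,0],0],[[0,0,0],[0,0,0],0],[[0.01,-0.05,0],[0,0,0],0],[[0.01,-0.05,0],[0,0,0],0],[[0.02,-0.1,0],[0,0,0],0],[[0.07,-0.3,0],[0,0,0],0],[[0.14,-0.6,0],[0,0,0],0],[[0.2,-0.85,0],[0,0,0],0],[[0.2,-0.85,0],[0,0,0],0],[[0.2,-0.85,0],[0,0,0],0]]'
python3 -m pendant '[[[0.1,-0.4,0.5],[0,0,0],0],[[0,0,0.8],[0,0,0],0],[[0,0,0.8],[0,0,0],0],[[0,0,0.8],[0,0,0],0],[[0,0,0.8],[0,0,0],0],[[0,0,0.8],[0,0,0],0],[[0,0,0.8],[0,0,0],0],[[0,0,0.8],[0,0,0],0],[[0,0,0.8],[0,0,0],0],[[0,0,0.8],[0,0,0],0]]'
python3 - <<'E'
from plant import bot; import cv2,numpy as np
i,j=bot.capture("side"),bot.capture("scene")
cv2.imwrite("pics/f.png",cv2.resize(np.hstack([i[150:350,210:410],j[180:380,195:395]]),None,fx=2,fy=2))
E
```

```text
time: 14.72
tool_pos: [582.2, -166.2, 51.9]
tcp_rot: [3.141, -0.822, 1.811]
contact_force: [-0.5, -0.1, -0.5]
grip_width: 46.0
finger_force: 0.0
time: 15.55
tool_pos: [584.8, -177.3, 283.9]
tcp_rot: [3.141, -0.823, 1.81]
contact_force: [0.2, 0.1, -0.5]
grip_width: 45.8
finger_force: 0.0
```

View pics/f.png

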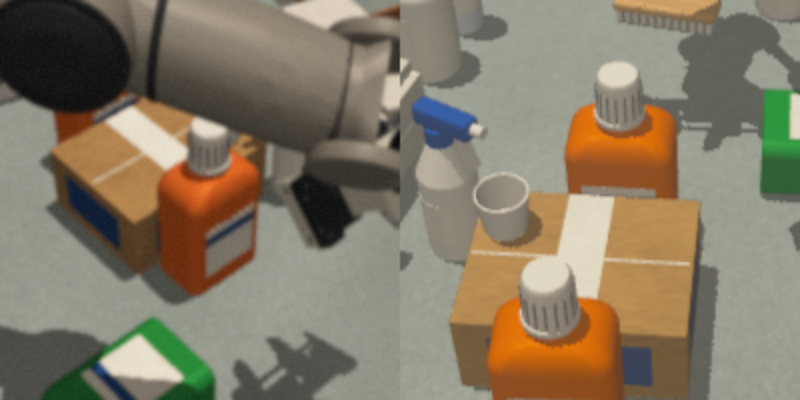

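The bottle stands upright against the carton's face in both panes (cap tops at (208,132) and (620,78)), and the bystanders are unmoved. A quick numeric check on snug and square comes next.

```bash
python3 - <<'E'
from h import *
p=[563.4,47.4,.238]
R=np.array([[np.cos(p[2]),np.sin(p[2])],[-np.sin(p[2]),np.cos(p[2])]])
f=lambda n,uv,z:(R@(onplane(n,uv,z)[:2]-p[:2])).round()
print("cap",f("side",(314,216),245),f("scene",(305,217),245))
print("label line side L,R at z~105",f("side",(312.5,273),105),f("side",(336,256),105))
print("side base corners",f("side",(307,296),0),f("side",(337,276),0))
import cv2; i=bot.capture("side"); cv2.imwrite("pics/g.png",cv2.resize(i[200:310,270:360],None,fx=5.4,fy=5.4,interpolation=2))
E
```

```text
cap [-40. -54.] [-35. -39.]
label line side L,R at z~105 [-80. -94.] [  6. -90.]
side base corners [-82. -75.] [ 28. -77.]
```

View pics/g.png

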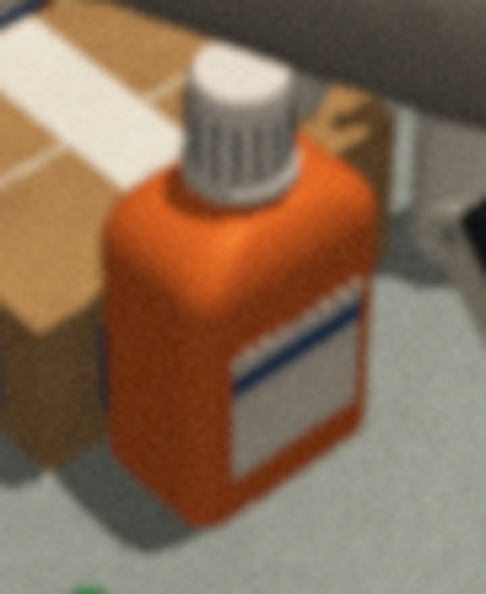

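The view shows the bottle upright and parallel to the carton's edge, with its left side meeting the carton's face at (110,430). That agrees with the contact force.

```bash
python3 -c "
from plant import bot
print(bot.close_job())"
```

```text
the job is handed in; nothing more can be done
None
```

I pushed the bottle back onto its base and slid it against the carton, where it looks upright, square and snug (force rose to about 14 N at contact); nothing else appears moved, and the job is handed in at about 16 s.

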